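# Lock a plug-in coil can into its quarter-turn socket

### The job

Take the square coil can out of the wooden rack and fit it to the aluminium chassis: pass its T-shaped foot through the slot of the socket, press it down gently against the spring, turn it a quarter turn either way, and let the spring lift it home so that it stays locked crosswise to the slot, upright and let go. The socket is not exactly where it was measured, so feel for the slot, and never force it: over 30 N on the chassis breaks the socket. Leave the round can, the screwdriver, the glass jar and the reel where they are.

Things in the scene. Friction and masses are not known exactly. Their poses are not given: they have to be found in the camera images.
- coil: Square aluminium coil can, 73 mm tall, about 0.11 kg, upright in the rack. Origin: centre of the underside of its T-foot; z up. Foot: steel T-bar 28 mm long (x), 8 mm wide (y), z 0 to 6 mm, same either way round; stem 8 mm thick, z 6 to 23; black flange 42 (x) by 28 mm, z 23 to 27, its ends stick out along the T-bar. The flange rests on the rack, the foot hangs in a hole: lift straight out.
- coil_grip (a point): The place to grip: centre of the coil can's square body, 28 x 28 mm, sides parallel to the coil's x and y, from 27 to 73 mm above the foot's underside; this point lies 50 mm above it.
- chassis: Aluminium chassis, a fixed box 160 (x) by 220 (y) by 60 mm high, yawed up to 0.4 rad; origin: centre of its underside, z up. On its top, near x 0, y -40 mm, stands the socket; beyond y +50 mm a black transformer (42 mm tall) and a glass valve (57 mm tall).
- mount (a point): Nominal centre of the socket, on the chassis's top surface (60 mm up); axes as the chassis's. The socket, a dark steel block 54 x 54 mm on a foot plate, belongs to the chassis but is clamped up to 8 mm either way of here along the chassis's x (true along y and in yaw), and is set in height so that its flat top lies anywhere from 34 to 44 mm above here. Its true place is not measured.
- mount_top (a point): 39 mm above the mount: nominal centre of the slot in the socket's top (truly up to 8 mm off along x, 5 mm in height). The slot is 11 mm wide (chassis x), 32 mm long (chassis y), through a 10 mm top plate. Under the plate, lugs 3 mm deep leave only a cross open: the slot's outline and a groove 12 mm wide, 44 mm long along the chassis's x. Below the lugs the T-bar can turn freely.
- mount_pad (a point): 24 mm above the mount: nominal centre of the sprung brass pad, 15 mm below the socket's top (off as the socket is). 5 N starts it, then 0.5 N per mm. 4 mm below first touch the T-bar is clear of the lugs; at 8 mm the flange hits the top plate hard. Turned 90 degrees there and let rise, the T-bar is pushed up into the groove, its underside 16 mm below the socket's top.
- rack: The wooden rack, a fixed block 62 mm (x) by 160 mm (y) by 32 mm high; origin: centre of its underside. Two oblong holes, 36 mm (x) by 16 mm (y) and 27 mm deep, at y = -30 and +30 mm; the coil can stands in either one, the round can in the other.
- spare: Bystander: a round aluminium can, 28 mm in diameter, 67 mm tall, in the rack's other hole. Origin: underside of its pin.
- driver: Bystander: a screwdriver with a black handle lying on the table. Origin: below its middle.
- tin: Bystander: a small glass jar with a steel cap, 60 mm across, 45 mm tall. Origin: centre of its underside.
- reel: Bystander: a grey reel, 60 mm across, 40 mm tall. Origin: centre of its underside.
There are look-alikes about, which are no part of the job. Leave any red look-alike of the coil alone.

How it is judged:
By the outcome, as a careful person would: the job done as asked, in the order asked, and still so for the second after the job is handed in, with the robot touching nothing.
It also fails if it takes over 59 s, if anything falls off the work surface, if the arm or the gripper's body presses on something with over 40 N, if the wrist force passes 120 N, or if a joint passes its speed limit or range.

### The arm

A 6-joint arm with a two-finger parallel gripper is mounted at the origin on the work surface. World frame = base frame: x ahead of the robot, y to its left, z up, the work surface at z = 0. Lengths are in m, angles in rad, forces in N, time in s.
With the tool pointing down it reaches from about 0.3 to 0.85 m from the base axis. Payload 5.4 kg.
Tool frame: the origin (TCP) lies between the finger pads; the fingertips stand tcp_to_tips ahead of it and the grasp point (between the pads) lies 3 mm ahead of it (tcp_to_tips is the distance from the TCP to the fingertips, in m); z points along the fingers, y is the line along which they close (so a half turn about z gives the same grasp; the last joint's range is limited). The gripper opens to 85 mm and grips with 20 to 120 N. Pads are 22 mm wide; open, the fingers measure 114 mm over their backs; the gripper's body (76 mm by 85 mm) begins 54 mm behind the grasp point. The pads swing forward as they close: fully open they stand 13 mm farther back than shut.
Start: joints at [0.968, 0.158, 1.597, -0, 1.386, -0.21], TCP at [0.22, 0.531, 0.253] pointing down, gripper open.
Joint ranges: [-2.91, 2.91], [-0.94, 2.29], [0.18, 2.7], [-1.29, 4.43], [0.17, 2.64], [-3, 3]. Speed limits (rad/s): [2.57, 2.57, 3.14, 3.14, 3.14, 3.14].

### API

Orientations are given as [roll, pitch, yaw] about the fixed x, y, z axes, in that order (R = Rz(yaw) Ry(pitch) Rx(roll)).
In Python, from plant import state, camera, hand_in, tcp_to_tips gives the robot as it stands. The module is installed in compiled form; this text tells all that it offers.
- The arm moves only by the tool carry_out, never from a script. Its argument "steps" is a list of rows, each an object of numbers: "tx", "ty", "tz": the shift along the world's x, y, z in m; "yaw": the turn about the world's z in rad. In form: [{"tx": .., "ty": .., "tz": .., "yaw": ..}, ...]. A call has exactly 8 rows; each row shifts and turns the commanded pose from where the row before left it; what a row does not reach is not made up. A row lasts 1/8 s, in which the tool goes at most 62.5 mm and 10.7 degrees, less where a joint would pass 70% of its speed; a pose out of reach is approached as far as the arm can. A call with a gripper value outside its range is refused whole. "gripper" is the finger opening in m, from 0 to 0.0854, set as the call begins (left out, the last holds). The fingers move at their own pace and stop on an object; the grip force is fixed at half the most. Time passes only in rows, so rows that do not move let the fingers close, or fill a call up. It gives the time, the measured TCP pose, the force, the opening and the grip force at its end, in the units of the state.
- state(): the state, without advancing time (a new reading comes with each control period).
- camera(name): name is "scene" or "top" or "wrist"; returns a dict with "frame" (400x640x3 uint8, blue, green, red), "K" (3x3 intrinsics, pixels), "R" (3x3) and "t" (3): a world point X has camera coordinates R X + t; the wrist camera has in their place "T_tool_cam" (4x4, takes a point from camera to tool coordinates, whose origin is the TCP and whose axes are the flange's). Camera axes: x right, y down, z forward; pixel columns grow to the right and rows downward; lengths in m; the calibration is good to about 2 mm. A picture is of the moment at which its call begins: read the wrist's pose just before it. There is no depth.
- hand_in(): hands the job in; it is judged then, once.
The state is a dict: "clock": time; "q": joint angles; "joint_velocities": joint speeds; "tau": joint torques, N m; "ee_pos": TCP position; "eef_rot": TCP orientation; "wrist_force": force on the tool from outside, world axes, zero at the start; "ft_torque": the same for the moment, N m; "gripper_width": opening from 0.0 (shut) to 1.0 (fully open); "finger_force": force on a finger pad.
Only numpy, scipy, OpenCV 4.12 (cv2) and the standard library are available. Lean on these libraries where they do the work, as an engineer would, in place of code of your own. Each camera call takes 0.05 s, during which the arm holds its last target. There are 200 camera calls.

## Working session

There is one attempt and no reset: what is moved stays moved. The work goes in short steps, Python scripts to look and compute and a tool call to move; the robot and the scene stay as the last step left them, time stands still between calls to the robot, and variables do not carry over. Pictures are saved under pics/ and viewed, at most 10 in all, crops included, and the job is handed in when it is done.

Besides the shell and the picture viewer there is one more tool, called after "Emit:" as a command line: name --argument value ..., lists and objects as JSON in quotes. carry_out: Moves the arm, as the interface text tells. Its arguments: {"type":"object","properties":{"steps":{"type":"array","items":{"type":"object","properties":{"tx":{"type":"number"},"ty":{"type":"number"},"tz":{"type":"number"},"yaw":{"type":"number"}}}},"gripper":{"type":"number"}},"required":["steps"]}

```bash
mkdir -p pics; cat > h.py <<'E'
import numpy as np, cv2, json
from plant import state, camera, hand_in, tcp_to_tips
def ray(c,u,v,z):
    K,R,t=[np.array(c[k],float) for k in('K','R','t')]
    d=R.T@np.linalg.solve(K,[u,v,1.]);o=-R.T@t
    return o+d*(z-o[2])/d[2]
def proj(c,X):
    p=np.array(c['K'])@(np.array(c['R'])@np.array(X)+np.array(c['t']));return p[:2]/p[2]
def wristRt(c,s):
    from scipy.spatial.transform import Rotation as Ro
    T=np.eye(4);T[:3,:3]=Ro.from_euler('xyz',s['eef_rot']).as_matrix();T[:3,3]=s['ee_pos']
    M=np.linalg.inv(T@np.array(c['T_tool_cam']));c['R']=M[:3,:3];c['t']=M[:3,3];return c
E
python3 - <<'E'
from h import *
s=state();print(s,tcp_to_tips)
a=camera('scene');b=camera('top')
for n,c in(('scene',a),('top',b)):
    cv2.imwrite(f'pics/{n}0.png',c['frame']);print(n,c['K'],c['R'],c['t'],-np.array(c['R']).T@c['t'])
E
```

```text
{'clock': 0.0, 'q': array([ 9.67870530e-01,  1.59066058e-01,  1.59825792e+00,  2.91363743e-06,
        1.38618311e+00, -2.10079487e-01]), 'joint_velocities': array([-0.00049041, -0.0004212 ,  0.00030358,  0.00094343,  0.00077911,
       -0.00081757]), 'tau': array([-5.90405489e-04, -3.96001768e+01, -3.31431770e+01, -2.91413589e-04,
        8.33253813e-03, -2.95200016e-05]), 'ee_pos': array([0.21980138, 0.5307191 , 0.25229443]), 'eef_rot': array([-3.13972090e+00, -4.02031904e-04,  2.74874543e+00]), 'wrist_force': array([0.1453408 , 0.62357794, 0.75866092]), 'ft_torque': array([ 0.00126264, -0.041727  , -0.00477901]), 'finger_force': 0.0, 'gripper_width': 0.9993444996031811} 0.022
scene [[485.55920815   0.         318.69411839]
 [  0.         485.55920815 206.63348016]
 [  0.           0.           1.        ]] [[ 0.4871034   0.87334177  0.00210718]
 [ 0.67528919 -0.37510803 -0.63504211]
 [-0.55381837  0.31075413 -0.77247465]] [-0.27012127 -0.31625508  1.52017416] [ 1.18704101 -0.35512202  0.9740299 ]
top [[396.16861864   0.         323.68820657]
 [  0.         396.16861864 202.39880912]
 [  0.           0.           1.        ]] [[ 1.52894259e-03 -9.99936226e-01 -1.11895949e-02]
 [-9.90091378e-01  5.75048687e-05 -1.40424572e-01]
 [ 1.40416260e-01  1.12934226e-02 -9.90028147e-01]] [-0.00541816  0.57165172  1.19049918] [ 0.39883028 -0.0188955   1.25884102]
```

View pics/top0.png

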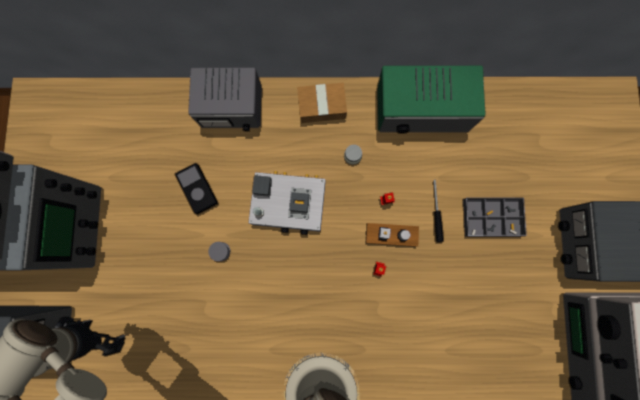

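View pics/scene0.png

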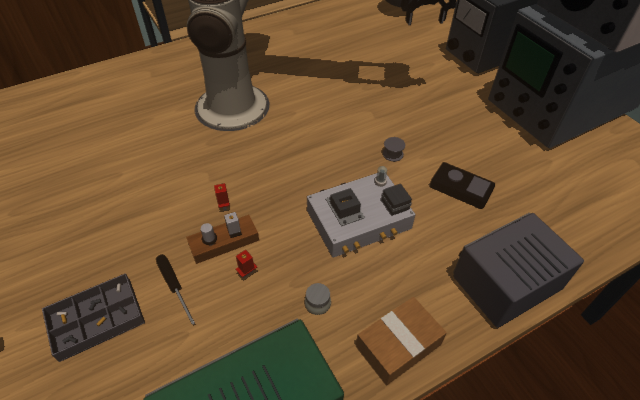

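Top view: the candidates are the aluminium square can in the rack at (385,233), and red look-alikes at (388,199) and (380,269). The round can is at (404,236). The rack's square aluminium one fits; the red ones are out. The chassis is at about (288,202) and its socket at (300,202). I'll confirm this in an enlarged crop.

```bash
python3 - <<'E'
from h import *
a=camera('scene');b=camera('top')
A=cv2.resize(b['frame'][160:290,240:430],None,fx=4,fy=4,interpolation=cv2.INTER_CUBIC)
cv2.imwrite('pics/c1.png',A)
B=cv2.resize(a['frame'][150:290,180:420],None,fx=3.3,fy=3.3,interpolation=cv2.INTER_CUBIC);cv2.imwrite('pics/c2.png',B)
# bright, unsaturated chassis mask
f=b['frame'];h=cv2.cvtColor(f,cv2.COLOR_BGR2HSV)
m=((h[...,1]<50)&(h[...,2]>110)).astype(np.uint8)
n,l,st,ce=cv2.connectedComponentsWithStats(m)
for i in range(1,n):
    if st[i,4]>20 and 240<ce[i][0]<430 and 140<ce[i][1]<290:
        print(st[i],ce[i],[ray(b,*ce[i],z).round(3) for z in(0.06,0.075)])
        if st[i,4]>800:
            pts=np.argwhere(l==i)[:,::-1].astype(np.float32);r=cv2.minAreaRect(pts);bx=cv2.boxPoints(r)
            W=np.array([ray(b,*p,.06) for p in bx]);print(r,W.round(4),W.mean(0),[np.linalg.norm(W[i]-W[i-1]).round(4) for i in range(4)])
E
```

```text
[345 145  17  15 197] [353.26903553 152.15228426] [array([ 0.727, -0.097,  0.06 ]), array([ 0.723, -0.096,  0.075])]
[ 249  173   76   57 2810] [289.03985765 202.47686833] [array([0.569, 0.101, 0.06 ]), array([0.567, 0.099, 0.075])]
((286.75537109375, 200.82022094726562), (72.17628479003906, 51.34239959716797), 5.617580890655518) [[ 0.5061  0.2239  0.06  ]
 [ 0.6648  0.2128  0.06  ]
 [ 0.6423 -0.0097  0.06  ]
 [ 0.4848  0.0053  0.06  ]] [0.57449406 0.10805867 0.06      ] [np.float64(0.2196), np.float64(0.159), np.float64(0.2236), np.float64(0.1583)]
[380 228  11  10  77] [384.81818182 232.50649351] [array([ 0.477, -0.19 ,  0.06 ]), array([ 0.476, -0.188,  0.075])]
[401 230   9   9  65] [404.92307692 234.21538462] [array([ 0.472, -0.25 ,  0.06 ]), array([ 0.471, -0.247,  0.075])]
```

View pics/c1.png

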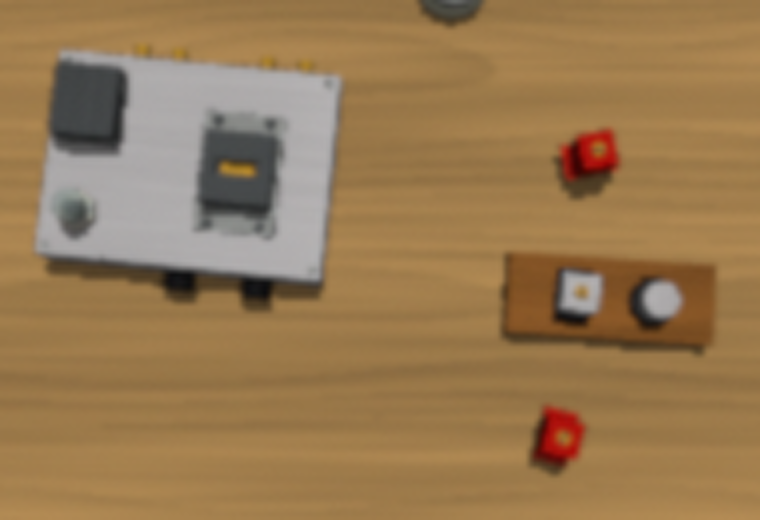

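View pics/c2.png

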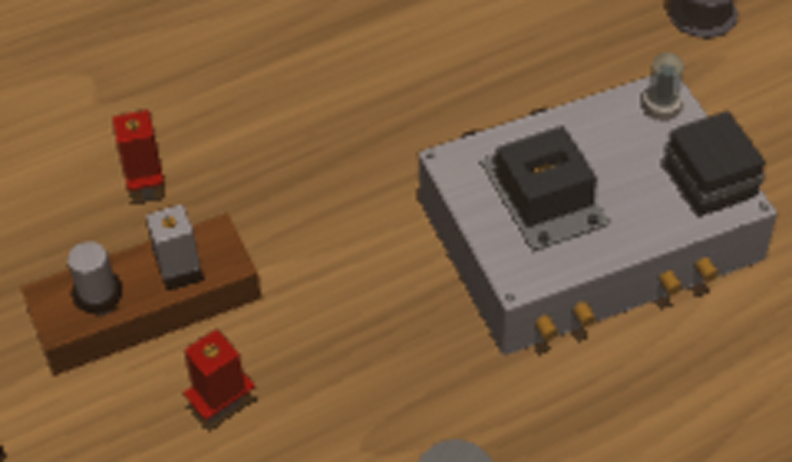

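The crop confirms it: the square aluminium can stands at the left of the rack (crop 580,293), the round can beside it (658,300), and both reds stand outside the rack. The socket sits on the chassis with a slot showing brass at (238,170). I'll move so the wrist camera can look over the chassis first.

Emit:
carry_out --steps '[{"tx": 0.02, "ty": -0.027, "tz": 0.005, "yaw": -0.074}, {"tx": 0.02, "ty": -0.027, "tz": 0.005, "yaw": -0.074}, {"tx": 0.02, "ty": -0.027, "tz": 0.005, "yaw": -0.074}, {"tx": 0.02, "ty": -0.027, "tz": 0.005, "yaw": -0.074}, {"tx": 0.02, "ty": -0.027, "tz": 0.005, "yaw": -0.074}, {"tx": 0.02, "ty": -0.027, "tz": 0.005, "yaw": -0.074}, {"tx": 0.02, "ty": -0.027, "tz": 0.005, "yaw": -0.074}, {"tx": 0.02, "ty": -0.027, "tz": 0.005, "yaw": -0.074}]'

```text
clock: 1.2
ee_pos: [0.3805, 0.3142, 0.2933]
eef_rot: [-3.141, -0.0, 2.154]
wrist_force: [-0.1, 0.2, -0.4]
gripper_width: 1.0
finger_force: 0.0
```

Emit:
carry_out --steps '[{"tx": 0.02, "ty": -0.027, "tz": 0.005, "yaw": -0.074}, {"tx": 0.02, "ty": -0.027, "tz": 0.005, "yaw": -0.074}, {"tx": 0.02, "ty": -0.027, "tz": 0.005, "yaw": -0.074}, {"tx": 0.02, "ty": -0.027, "tz": 0.005, "yaw": -0.074}, {"tx": 0.02, "ty": -0.027, "tz": 0.005, "yaw": -0.074}, {"tx": 0.02, "ty": -0.027, "tz": 0.005, "yaw": -0.074}, {"tx": 0.02, "ty": -0.027, "tz": 0.005, "yaw": -0.074}, {"yaw": -0.074}]'

```text
invalid input at $.steps[7]: expected keys tx, ty, tz, yaw
```

```bash
python3 - <<'E'
from h import *
s=state();c=camera('wrist');print(s['ee_pos'],s['eef_rot'],s['clock'],s['wrist_force'])
print(c['K'],c['T_tool_cam']);cv2.imwrite('pics/w1.png',c['frame'])
wristRt(c,s);print(-c['R'].T@c['t'],proj(c,[.567,.06,.1]))
np.save('w1.npy',{k:np.array(c[k]) for k in('K','R','t','frame')},allow_pickle=True)
E
```

```text
[0.38053212 0.31418701 0.29329672] [-3.14135854e+00 -1.28489008e-05  2.15439349e+00] 1.2 [-0.13788685  0.23189619 -0.43821229]
[[281.64373308   0.         318.46997754]
 [  0.         281.64373308 199.9344322 ]
 [  0.           0.           1.        ]] [[-1.22213540e-04 -9.46161747e-01 -3.23694197e-01  8.45679407e-02]
 [ 9.99999991e-01 -1.34785076e-04  1.64196446e-05 -9.65542541e-06]
 [-5.91647864e-05 -3.23694192e-01  9.46161755e-01 -1.20971761e-01]
 [ 0.00000000e+00  0.00000000e+00  0.00000000e+00  1.00000000e+00]]
[0.33394914 0.38476676 0.41426957] [328.78511107 382.2700661 ]
```

View pics/w1.png

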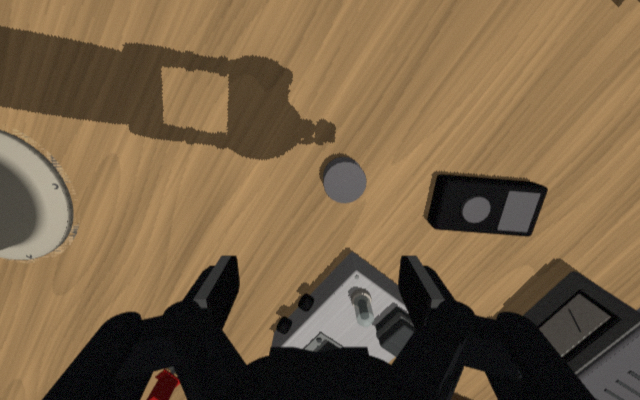

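The picture shows the reel, the meter and one corner of the chassis; the arm is only partway there. Rows need all four keys.

Emit:
carry_out --steps '[{"tx": 0.023, "ty": -0.031, "tz": 0.002, "yaw": -0.072}, {"tx": 0.023, "ty": -0.031, "tz": 0.002, "yaw": -0.072}, {"tx": 0.023, "ty": -0.031, "tz": 0.002, "yaw": -0.072}, {"tx": 0.023, "ty": -0.031, "tz": 0.002, "yaw": -0.072}, {"tx": 0.023, "ty": -0.031, "tz": 0.002, "yaw": -0.072}, {"tx": 0.023, "ty": -0.031, "tz": 0.002, "yaw": -0.072}, {"tx": 0.023, "ty": -0.031, "tz": 0.002, "yaw": -0.072}, {"tx": 0.023, "ty": -0.031, "tz": 0.002, "yaw": -0.072}]'

```text
clock: 2.25
ee_pos: [0.5646, 0.0663, 0.3091]
eef_rot: [-3.141, -0.0, 1.579]
wrist_force: [0.7, 0.2, 0.5]
gripper_width: 1.003
finger_force: 0.0
```

```bash
python3 - <<'E'
from h import *
camera('wrist');camera('wrist')
s=state();c=camera('wrist');print(s['ee_pos'],s['eef_rot'],s['clock'],s['wrist_force'])
cv2.imwrite('pics/w2.png',c['frame'])
wristRt(c,s)
np.save('w2.npy',{k:np.array(c[k]) for k in('K','R','t','frame')},allow_pickle=True)
E
```

```text
[0.56552794 0.06442023 0.30891943] [3.14146758e+00 1.02535299e-03 1.57647938e+00] 2.35 [-0.09209848 -0.48705188 -0.30748086]
```

View pics/w2.png

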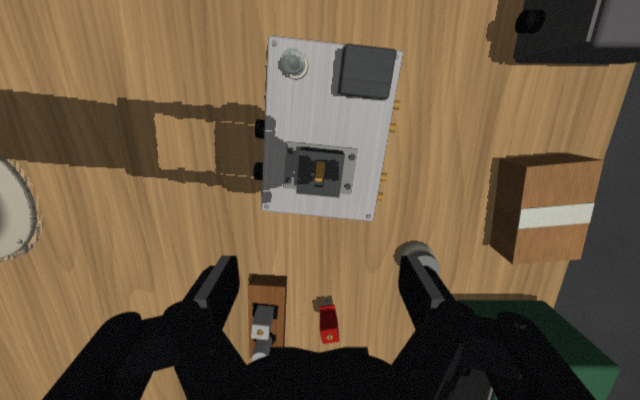

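The wrist view shows the chassis with its top corners near (271,37), (401,50), (372,220) and (264,210). The brass slot is at (320,174), the rack with the can's top at (262,330), and a red look-alike at (329,325). Next I'll measure these.

```bash
python3 - <<'E'
from h import *
c=np.load('w2.npy',allow_pickle=True).item();f=c['frame'];h=cv2.cvtColor(f,cv2.COLOR_BGR2HSV)
print('px',[(p,h[p[1],p[0]].tolist()) for p in[(300,110),(330,200),(370,130),(267,150),(395,90),(320,170),(310,160)]])
m=((h[...,1]<50)&(h[...,2]>95)).astype(np.uint8);m[:, :255]=0;m[:,410:]=0;m[230:]=0
m=cv2.morphologyEx(m,cv2.MORPH_OPEN,np.ones((3,3)))
n,l,st,ce=cv2.connectedComponentsWithStats(m);i=1+st[1:,4].argmax()
p=cv2.convexHull(np.argwhere(l==i)[:,::-1].astype(np.float32))[:,0]
W=np.array([ray(c,*q,.06)[:2] for q in p],np.float32)
r=cv2.minAreaRect(W*1000);print('chassis',r,cv2.boxPoints(r).round(1).tolist())
def brass(c,box):
    u0,v0,u1,v1=box;h=cv2.cvtColor(c['frame'],cv2.COLOR_BGR2HSV)[v0:v1,u0:u1]
    m=((h[...,1]>110)&(h[...,0]>10)&(h[...,0]<35)&(h[...,2]>40)).astype(np.uint8)
    n,l,st,ce=cv2.connectedComponentsWithStats(m);i=1+st[1:,4].argmax()
    pts=np.argwhere(l==i)[:,::-1].astype(np.float32)+[u0,v0]
    return st[i],ce[i]+[u0,v0],cv2.minAreaRect(pts.astype(np.float32))
for nm,cc,b in(('w',c,(300,150,345,195)),('top',camera('top'),(290,193,312,213))):
    s_,ce,rr=brass(cc,b);print(nm,s_,ce.round(1),rr,[ray(cc,*ce,z).round(4) for z in(.084,.099)])
# socket dark top outline in wrist view
dm=((h[...,2]<75)).astype(np.uint8)
cv2.imwrite('pics/s.png',np.hstack([cv2.resize(f[135:205,275:365],None,fx=6,fy=6,interpolation=cv2.INTER_CUBIC)[:, :]]))
E
```

```text
px [((300, 110), [18, 8, 167]), ((330, 200), [20, 9, 166]), ((370, 130), [12, 8, 165]), ((267, 150), [165, 12, 87]), ((395, 90), [15, 13, 157]), ((320, 170), [20, 162, 82]), ((310, 160), [120, 13, 39])]
chassis ((573.831298828125, 107.14884948730469), (218.16439819335938, 158.5384063720703), 84.39093780517578) [[484.29998779296875, 6.300000190734863], [642.0999755859375, -9.199999809265137], [663.4000244140625, 208.0], [505.6000061035156, 223.5]]
w [ 15  11  10  21 180] [319.5 171.1] ((319.5, 171.0), (20.0, 9.0), 90.0) [array([0.5662, 0.0684, 0.084 ]), array([0.5661, 0.0719, 0.099 ])]Traceback (most recent call last):
  File "<stdin>", line 17, in <module>
  File "<stdin>", line 13, in brass
ValueError: attempt to get argmax of an empty sequence
```

Emit:
carry_out --steps '[{"tx": 0, "ty": -0.012, "tz": -0.016, "yaw": 0}, {"tx": 0, "ty": -0.012, "tz": -0.016, "yaw": 0}, {"tx": 0, "ty": -0.012, "tz": -0.016, "yaw": 0}, {"tx": 0, "ty": -0.012, "tz": -0.016, "yaw": 0}, {"tx": 0, "ty": -0.012, "tz": -0.016, "yaw": 0}, {"tx": 0, "ty": -0.012, "tz": -0.016, "yaw": 0}, {"tx": 0, "ty": -0.011, "tz": -0.012, "yaw": 0}, {"tx": 0, "ty": 0, "tz": 0, "yaw": 0}]'

```text
clock: 3.45
ee_pos: [0.5635, -0.0165, 0.2]
eef_rot: [-3.139, -0.001, 1.58]
wrist_force: [0.0, 0.0, -0.2]
gripper_width: 1.001
finger_force: 0.0
```

```bash
python3 - <<'E'
from h import *
camera('wrist')
s=state();c=camera('wrist');print(s['ee_pos'],s['eef_rot'],s['clock'])
wristRt(c,s);f=c['frame'];u,v=proj(c,[.566,.068,.099]).astype(int);print(u,v)
np.save('w3.npy',{k:np.array(c[k]) for k in('K','R','t','frame')},allow_pickle=True)
x0,y0=u-65,v-50
h=cv2.cvtColor(f,cv2.COLOR_BGR2HSV)
m=((h[...,1]>110)&(h[...,0]>10)&(h[...,0]<35)&(h[...,2]>40)).astype(np.uint8);m[:v-30]=0;m[v+30:]=0;m[:,:u-30]=0;m[:,u+30:]=0
q=np.argwhere(m)[:,::-1].astype(np.float32);r=cv2.minAreaRect(q);print(len(q),q.mean(0),r,'pad',ray(c,*r[0],.084),ray(c,*r[0],.099))
Wq=np.array([ray(c,*p,.084)[:2] for p in q],np.float32)*1000;print('world rect',cv2.minAreaRect(Wq))
# can in rack: bright top
m2=((h[...,1]<50)&(h[...,2]>110)).astype(np.uint8);n,l,st,ce=cv2.connectedComponentsWithStats(m2)
for i in range(1,n):
    if 40<st[i,4]<3000 and ce[i][1]>200:print(st[i],ce[i].round(1),ray(c,*ce[i],.082).round(4))
cv2.imwrite('pics/s.png',np.hstack([cv2.resize(f[max(y0,0):y0+100,x0:x0+130],None,fx=6,fy=6,interpolation=cv2.INTER_CUBIC)]));print(x0,y0)
E
```

```text
[ 0.56403964 -0.01608305  0.20103822] [-3.14110421e+00 -3.43890884e-04  1.58009512e+00] 3.5
323 104
455 [322.97144 104.46154] ((322.95050048828125, 104.49504852294922), (13.930521011352539, 33.63225555419922), 5.7105937004089355) pad [0.56618516 0.06767848 0.084     ] [0.56596691 0.06771493 0.099     ]
world rect ((566.1652221679688, 67.45044708251953), (25.522361755371094, 11.146012306213379), 84.87909698486328)
[ 444  243   46   39 1415] [466.6 262. ] [ 0.7082 -0.0763  0.082 ]
[230 339  20  21 238] [242.  347.3] [ 0.4811 -0.1854  0.082 ]
258 54
```

View pics/s.png

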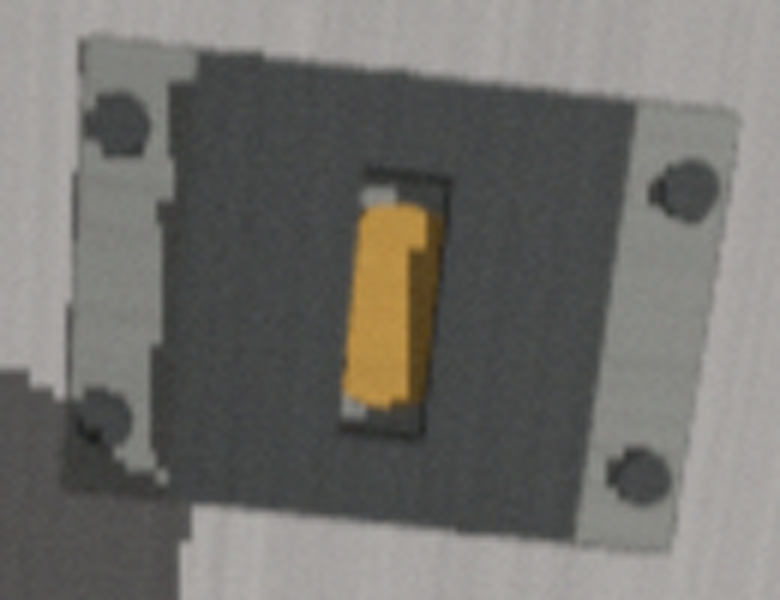

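The slot shows as a clear parallelogram centred at crop (395,303), i.e. pixel (323.7,104.5), with the brass pad below. That puts the slot at about (0.5664, 0.0677) with chassis yaw about -0.098. Next I'll hover over the can.

Emit:
carry_out --steps '[{"tx": -0.013, "ty": -0.025, "tz": 0.003, "yaw": 0}, {"tx": -0.013, "ty": -0.025, "tz": 0.003, "yaw": 0}, {"tx": -0.013, "ty": -0.025, "tz": 0.003, "yaw": 0}, {"tx": -0.012, "ty": -0.025, "tz": 0.003, "yaw": 0}, {"tx": -0.012, "ty": -0.025, "tz": 0.003, "yaw": 0}, {"tx": -0.012, "ty": -0.025, "tz": 0.003, "yaw": 0}, {"tx": -0.012, "ty": -0.022, "tz": 0.002, "yaw": 0}, {"tx": 0, "ty": 0, "tz": 0, "yaw": 0}]'

```text
clock: 4.55
ee_pos: [0.4773, -0.1888, 0.2225]
eef_rot: [3.14, 0.001, 1.579]
wrist_force: [-0.1, -1.0, 0.1]
gripper_width: 0.998
finger_force: 0.0
```

```bash
python3 - <<'E'
from h import *
camera('wrist')
s=state();c=camera('wrist');print(s['ee_pos'],s['eef_rot'],s['clock'])
wristRt(c,s);f=c['frame'];h=cv2.cvtColor(f,cv2.COLOR_BGR2HSV)
np.save('w4.npy',{k:np.array(c[k]) for k in('K','R','t','frame')},allow_pickle=True)
m2=((h[...,1]<50)&(h[...,2]>110)).astype(np.uint8);n,l,st,ce=cv2.connectedComponentsWithStats(m2)
for i in range(1,n):
    if 40<st[i,4]<5000 :
        q=np.argwhere(l==i)[:,::-1].astype(np.float32);W=np.array([ray(c,*p,.082)[:2] for p in q],np.float32)*1000
        print(st[i],ce[i].round(1),cv2.minAreaRect(W))
u,v=proj(c,[.476,-.19,.07]).astype(int);print(u,v)
cv2.imwrite('pics/s2.png',cv2.resize(f[v-75:v+75,u-100:u+100],None,fx=4,fy=4,interpolation=cv2.INTER_CUBIC))
E
```

```text
[ 0.47756434 -0.18794514  0.22218318] [3.13993743e+00 5.52788404e-04 1.57994816e+00] 4.6
[ 547   73   53   56 2175] [572.7 100.5] ((698.9544067382812, -99.46585845947266), (44.35569763183594, 44.537925720214844), 53.07714080810547)
[302 202  27   8 120] [318.1 206.1] ((473.8663330078125, -198.83096313476562), (25.693418502807617, 7.351688861846924), 0.4852140247821808)
[299 237  25  23 445] [311.1 247.6] ((469.9129333496094, -246.11424255371094), (25.04425621032715, 25.715648651123047), 0.47176024317741394)
[371 298  31   3  64] [386.7 299.4] ((553.6088256835938, -309.09228515625), (33.379154205322266, 2.6804654598236084), 0.4445229470729828)
317 193
```

View pics/s2.png

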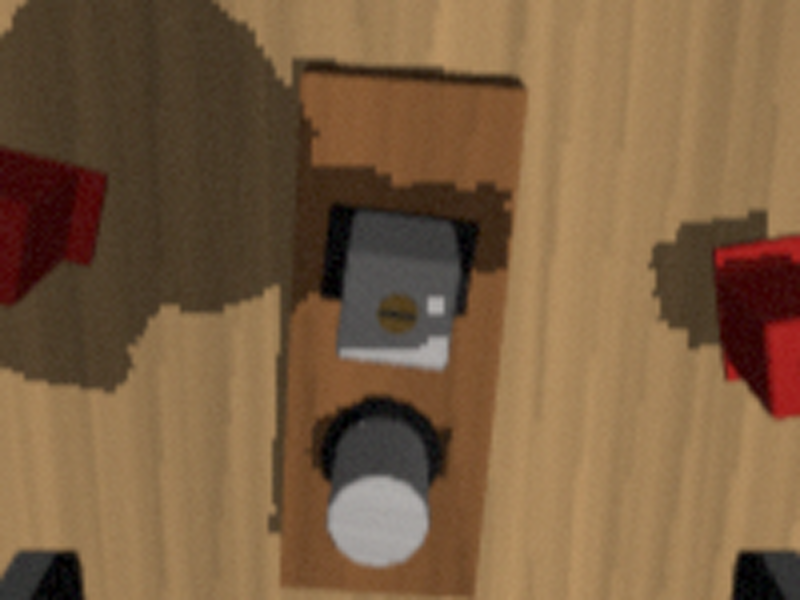

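The crop shows the square can's top face centred at (399,311), the round can below it at (378,520), and the red ones outside the rack.

```bash
python3 - <<'E'
from h import *
c=np.load('w4.npy',allow_pickle=True).item()
P=lambda p,z:ray(c,217+p[0]/4-.4,118+p[1]/4-.4,z)
C=np.array([P(p,.082) for p in[(350,255),(461,263),(447,370),(338,358)]]);print(C.round(4),C.mean(0))
print(P((398,314),.082))
an=lambda d:np.arctan2(d[1],d[0])
print([np.linalg.norm(C[i]-C[i-1]).round(4) for i in range(4)],an(C[1]-C[0]),an(C[2]-C[3]),an(C[0]-C[3])-np.pi/2,an(C[1]-C[2])-np.pi/2)
Rk=np.array([P(p,.032) for p in[(303,75),(525,88),(473,598),(281,585)]]);print(Rk.round(4),Rk.mean(0),an(Rk[1]-Rk[0]),an(Rk[0]-Rk[3])-np.pi/2,an(Rk[1]-Rk[2])-np.pi/2)
E
```

```text
[[ 0.4633 -0.1743  0.082 ]
 [ 0.4899 -0.176   0.082 ]
 [ 0.4871 -0.2036  0.082 ]
 [ 0.4601 -0.2006  0.082 ]] [ 0.47511598 -0.18861972  0.082     ]
[ 0.4748786  -0.18904699  0.082     ]
[np.float64(0.0265), np.float64(0.0267), np.float64(0.0277), np.float64(0.0272)] -0.06586431120643423 -0.10870884184643942 -0.11949995321615692 -0.10140207299409632
[[ 0.4485 -0.1375  0.032 ]
 [ 0.5088 -0.1405  0.032 ]
 [ 0.4991 -0.3002  0.032 ]
 [ 0.4382 -0.296   0.032 ]] [ 0.47365283 -0.21854775  0.032     ] -0.048644301258 -0.06485794554351587 -0.060583570181719226
```

Emit:
carry_out --gripper 0.055 --steps '[{"tx": -0.0025, "ty": -0.001, "tz": -0.012, "yaw": -0.047}, {"tx": 0, "ty": 0, "tz": -0.012, "yaw": -0.047}, {"tx": 0, "ty": 0, "tz": -0.012, "yaw": 0}, {"tx": 0, "ty": 0, "tz": -0.012, "yaw": 0}, {"tx": 0, "ty": 0, "tz": -0.012, "yaw": 0}, {"tx": 0, "ty": 0, "tz": -0.012, "yaw": 0}, {"tx": 0, "ty": 0, "tz": -0.012, "yaw": 0}, {"tx": 0, "ty": 0, "tz": -0.006, "yaw": 0}]'

```text
clock: 5.65
ee_pos: [0.4743, -0.1886, 0.1303]
eef_rot: [-3.141, -0.001, 1.487]
wrist_force: [-0.9, 0.4, -0.0]
gripper_width: 0.647
finger_force: 0.0
```

Emit:
carry_out --gripper 0.055 --steps '[{"tx": 0, "ty": 0, "tz": -0.012, "yaw": 0}, {"tx": 0, "ty": 0, "tz": -0.012, "yaw": 0}, {"tx": 0, "ty": 0, "tz": -0.012, "yaw": 0}, {"tx": 0, "ty": 0, "tz": -0.012, "yaw": 0}, {"tx": 0, "ty": 0, "tz": -0.01, "yaw": 0}, {"tx": 0, "ty": 0, "tz": -0.008, "yaw": 0}, {"tx": 0, "ty": 0, "tz": 0, "yaw": 0}, {"tx": 0, "ty": 0, "tz": 0, "yaw": 0}]'

```text
clock: 6.65
ee_pos: [0.4749, -0.189, 0.0657]
eef_rot: [3.141, 0.0, 1.487]
wrist_force: [0.5, -0.0, 0.3]
gripper_width: 0.646
finger_force: 0.0
```

Emit:
carry_out --gripper 0.01 --steps '[{"tx": 0, "ty": 0, "tz": 0, "yaw": 0}, {"tx": 0, "ty": 0, "tz": 0, "yaw": 0}, {"tx": 0, "ty": 0, "tz": 0, "yaw": 0}, {"tx": 0, "ty": 0, "tz": 0, "yaw": 0}, {"tx": 0, "ty": 0, "tz": 0, "yaw": 0}, {"tx": 0, "ty": 0, "tz": 0, "yaw": 0}, {"tx": 0, "ty": 0, "tz": 0, "yaw": 0}, {"tx": 0, "ty": 0, "tz": 0, "yaw": 0}]'

```text
clock: 7.65
ee_pos: [0.4751, -0.1891, 0.0659]
eef_rot: [3.141, 0.001, 1.487]
wrist_force: [-0.6, -0.1, 5.4]
gripper_width: 0.322
finger_force: 59.0
```

Emit:
carry_out --gripper 0.01 --steps '[{"tx": 0, "ty": 0, "tz": 0.008, "yaw": 0}, {"tx": 0, "ty": 0, "tz": 0.012, "yaw": 0}, {"tx": 0, "ty": 0, "tz": 0.02, "yaw": 0}, {"tx": 0, "ty": 0, "tz": 0.02, "yaw": 0}, {"tx": 0, "ty": 0, "tz": 0.02, "yaw": 0}, {"tx": 0, "ty": 0, "tz": 0.025, "yaw": 0}, {"tx": 0, "ty": 0, "tz": 0.025, "yaw": 0}, {"tx": 0, "ty": 0, "tz": 0.01, "yaw": 0}]'

```text
clock: 8.65
ee_pos: [0.4752, -0.1892, 0.2073]
eef_rot: [3.139, 0.001, 1.487]
wrist_force: [-0.2, -0.2, -0.9]
gripper_width: 0.325
finger_force: 58.6
```

```bash
python3 - <<'E'
from h import *
camera('wrist')
s=state();c=camera('wrist');print({k:np.round(s[k],4) for k in('ee_pos','eef_rot','clock','wrist_force','gripper_width','finger_force')})
wristRt(c,s);f=c['frame'];T=s['ee_pos'];u,v=proj(c,T-[0,0,.03]).astype(int);print(u,v)
np.save('w5.npy',{k:np.array(c[k]) for k in('K','R','t','frame')},allow_pickle=True)
cv2.imwrite('pics/s3.png',cv2.resize(f[v-75:v+75,u-100:u+100],None,fx=4,fy=4,interpolation=cv2.INTER_CUBIC));print(u-100,v-75)
E
```

```text
{'ee_pos': array([ 0.4754, -0.1893,  0.2077]), 'eef_rot': array([3.1385e+00, 1.8000e-03, 1.4868e+00]), 'clock': np.float64(8.7), 'wrist_force': array([ 0.801 , -0.6605, -1.0053]), 'gripper_width': np.float64(0.3207), 'finger_force': np.float64(58.6114)}
319 251
219 176
```

View pics/s3.png

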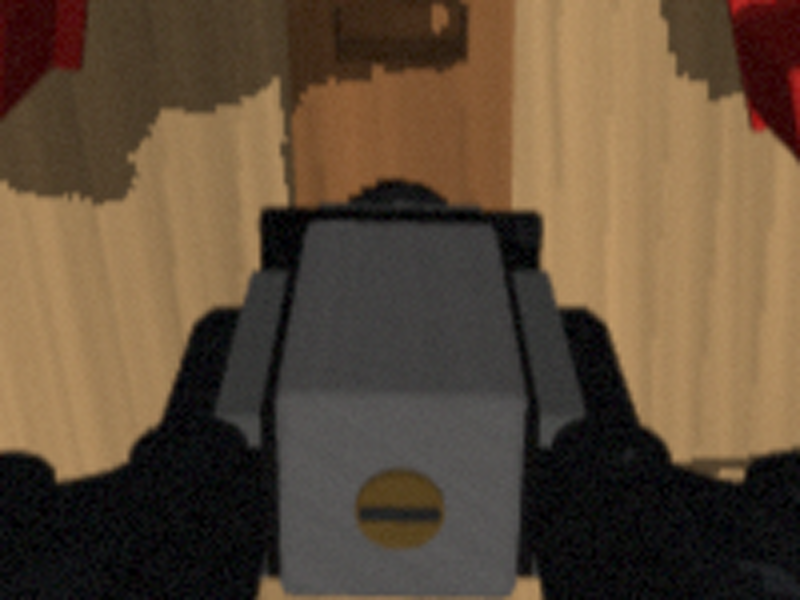

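The can is held square in the fingers; its screw is at crop (400,510), the near top edge at row 392 and the flange edge at row 210. I'll work out its offset in the grip.

```bash
python3 - <<'E'
from h import *
from scipy.spatial.transform import Rotation as Ro
c=np.load('w5.npy',allow_pickle=True).item();s=state();T=s['ee_pos'];R=Ro.from_euler('xyz',[3.1385,.0018,1.4868]).as_matrix()
for n,p,h,ex in(('screw',(400,510),.073,0),('topedge',(401,392),.073,.014),('botbackedge',(400,592),.073,-.014),('flange',(401,210),.027,.014),('bodybase',(401,222),.027,.014)):
    for d in(.0547,.0567,.0587):
        X=ray(c,219+p[0]/4-.4,176+p[1]/4-.4,T[2]-d+h);print(n,d,(R.T@(X-T)*1000-[ex*1000,0,0]).round(1))
E
```

```text
screw 0.0547 [ -0.1  -0.3 -18.3]
screw 0.0567 [ -1.7  -0.3 -16.3]
screw 0.0587 [ -3.4  -0.3 -14.3]
topedge 0.0547 [  1.2  -0.1 -18.3]
topedge 0.0567 [ -0.1  -0.1 -16.3]
topedge 0.0587 [ -1.5  -0.1 -14.3]
botbackedge 0.0547 [  2.5  -0.3 -18.3]
botbackedge 0.0567 [  0.7  -0.3 -16.3]
botbackedge 0.0587 [ -1.2  -0.3 -14.3]
flange 0.0547 [ 1.5 -0.1 27.7]
flange 0.0567 [ 0.6 -0.1 29.7]
flange 0.0587 [-0.4 -0.1 31.7]
bodybase 0.0547 [-0.5 -0.1 27.7]
bodybase 0.0567 [-1.4 -0.1 29.7]
bodybase 0.0587 [-2.3 -0.1 31.7]
```

Emit:
carry_out --gripper 0.01 --steps '[{"tx": 0.006, "ty": 0.017, "tz": 0, "yaw": 0.1}, {"tx": 0.006, "ty": 0.017, "tz": 0, "yaw": 0.1}, {"tx": 0.006, "ty": 0.017, "tz": 0, "yaw": 0.1}, {"tx": 0.006, "ty": 0.017, "tz": 0, "yaw": 0.1}, {"tx": 0.006, "ty": 0.017, "tz": 0, "yaw": 0.1}, {"tx": 0.006, "ty": 0.017, "tz": 0, "yaw": 0.1}, {"tx": 0.006, "ty": 0.017, "tz": 0, "yaw": 0.1}, {"tx": 0.006, "ty": 0.017, "tz": 0, "yaw": 0.1}]'

```text
clock: 9.75
ee_pos: [0.5219, -0.052, 0.2037]
eef_rot: [-3.14, -0.002, 2.29]
wrist_force: [0.5, 0.4, -1.3]
gripper_width: 0.324
finger_force: 58.6
```

Emit:
carry_out --gripper 0.01 --steps '[{"tx": 0.006, "ty": 0.017, "tz": 0, "yaw": 0.108}, {"tx": 0.006, "ty": 0.017, "tz": 0, "yaw": 0.108}, {"tx": 0.006, "ty": 0.017, "tz": 0, "yaw": 0.108}, {"tx": 0.006, "ty": 0.017, "tz": 0, "yaw": 0.108}, {"tx": 0.006, "ty": 0.017, "tz": 0, "yaw": 0.108}, {"tx": 0.006, "ty": 0.017, "tz": 0, "yaw": 0.108}, {"tx": 0.006, "ty": 0.017, "tz": 0, "yaw": 0.108}, {"tx": 0, "ty": 0, "tz": 0, "yaw": 0}]'

```text
clock: 10.75
ee_pos: [0.5639, 0.067, 0.2038]
eef_rot: [-3.142, -0.003, 3.043]
wrist_force: [0.2, -0.7, -2.0]
gripper_width: 0.322
finger_force: 58.7
```

```bash
python3 - <<'E'
from h import *
for i in range(3):
    s=state();print({k:np.round(s[k],4) for k in('ee_pos','eef_rot','clock','wrist_force')});camera('wrist')
E
```

```text
{'ee_pos': array([0.5639, 0.067 , 0.2038]), 'eef_rot': array([-3.1416e+00, -2.5000e-03,  3.0433e+00]), 'clock': np.float64(10.75), 'wrist_force': array([ 0.1668, -0.7244, -2.0214])}
{'ee_pos': array([0.5639, 0.0663, 0.204 ]), 'eef_rot': array([-3.1412e+00, -2.4000e-03,  3.0417e+00]), 'clock': np.float64(10.8), 'wrist_force': array([ 0.384 , -0.455 , -0.9707])}
{'ee_pos': array([0.5639, 0.0659, 0.2043]), 'eef_rot': array([-3.1411e+00, -2.0000e-03,  3.0411e+00]), 'clock': np.float64(10.85), 'wrist_force': array([-0.5584,  0.0769, -1.4095])}
```

Emit:
carry_out --gripper 0.01 --steps '[{"tx": 0.0025, "ty": 0.002, "tz": -0.008, "yaw": 0.003}, {"tx": 0, "ty": 0, "tz": -0.008, "yaw": 0}, {"tx": 0, "ty": 0, "tz": -0.008, "yaw": 0}, {"tx": 0, "ty": 0, "tz": -0.008, "yaw": 0}, {"tx": 0, "ty": 0, "tz": -0.006, "yaw": 0}, {"tx": 0, "ty": 0, "tz": 0, "yaw": 0}, {"tx": 0, "ty": 0, "tz": 0, "yaw": 0}, {"tx": 0, "ty": 0, "tz": 0, "yaw": 0}]'

```text
clock: 11.9
ee_pos: [0.5674, 0.0682, 0.1677]
eef_rot: [-3.142, 0.001, 3.046]
wrist_force: [-0.0, 0.4, -1.9]
gripper_width: 0.319
finger_force: 58.7
```

```bash
python3 - <<'E'
from h import *
for i in range(3):
    s=state();print({k:np.round(s[k],4) for k in('ee_pos','eef_rot','clock','wrist_force')});camera('wrist')
E
```

```text
{'ee_pos': array([0.5674, 0.0682, 0.1677]), 'eef_rot': array([-3.1416e+00,  8.0000e-04,  3.0459e+00]), 'clock': np.float64(11.9), 'wrist_force': array([-0.0429,  0.4428, -1.9013])}
{'ee_pos': array([0.5673, 0.0682, 0.1677]), 'eef_rot': array([-3.1416e+00,  7.0000e-04,  3.0458e+00]), 'clock': np.float64(11.95), 'wrist_force': array([-0.3638, -0.1714, -1.4103])}
{'ee_pos': array([0.5673, 0.0682, 0.1677]), 'eef_rot': array([3.1416e+00, 7.0000e-04, 3.0459e+00]), 'clock': np.float64(12.0), 'wrist_force': array([-0.0758, -0.7177, -1.1367])}
```

Emit:
carry_out --gripper 0.01 --steps '[{"tx": -0.001, "ty": -0.0005, "tz": -0.0015, "yaw": 0}, {"tx": 0, "ty": 0, "tz": -0.0015, "yaw": 0}, {"tx": 0, "ty": 0, "tz": -0.0015, "yaw": 0}, {"tx": 0, "ty": 0, "tz": -0.001, "yaw": 0}, {"tx": 0, "ty": 0, "tz": -0.001, "yaw": 0}, {"tx": 0, "ty": 0, "tz": -0.001, "yaw": 0}, {"tx": 0, "ty": 0, "tz": 0, "yaw": 0}, {"tx": 0, "ty": 0, "tz": 0, "yaw": 0}]'

```text
clock: 13.05
ee_pos: [0.5661, 0.0677, 0.1598]
eef_rot: [-3.142, 0.0, 3.046]
wrist_force: [0.4, -0.2, -1.0]
gripper_width: 0.32
finger_force: 58.7
```

Emit:
carry_out --gripper 0.01 --steps '[{"tx": 0, "ty": 0, "tz": -0.0005, "yaw": 0}, {"tx": 0, "ty": 0, "tz": -0.0005, "yaw": 0}, {"tx": 0, "ty": 0, "tz": -0.0005, "yaw": 0}, {"tx": 0, "ty": 0, "tz": -0.0005, "yaw": 0}, {"tx": 0, "ty": 0, "tz": 0, "yaw": 0}, {"tx": 0, "ty": 0, "tz": 0, "yaw": 0}, {"tx": 0, "ty": 0, "tz": 0, "yaw": 0}, {"tx": 0, "ty": 0, "tz": 0, "yaw": 0}]'

```text
clock: 14.05
ee_pos: [0.5661, 0.0677, 0.1578]
eef_rot: [-3.142, 0.0, 3.046]
wrist_force: [-0.2, -0.2, -1.2]
gripper_width: 0.326
finger_force: 58.7
```

Emit:
carry_out --gripper 0.01 --steps '[{"tx": 0, "ty": 0, "tz": -0.0005, "yaw": 0}, {"tx": 0, "ty": 0, "tz": -0.0005, "yaw": 0}, {"tx": 0, "ty": 0, "tz": -0.0005, "yaw": 0}, {"tx": 0, "ty": 0, "tz": -0.0005, "yaw": 0}, {"tx": 0, "ty": 0, "tz": 0, "yaw": 0}, {"tx": 0, "ty": 0, "tz": 0, "yaw": 0}, {"tx": 0, "ty": 0, "tz": 0, "yaw": 0}, {"tx": 0, "ty": 0, "tz": 0, "yaw": 0}]'

```text
clock: 15.05
ee_pos: [0.5661, 0.0677, 0.1558]
eef_rot: [-3.142, 0.0, 3.046]
wrist_force: [-1.2, -0.4, -1.3]
gripper_width: 0.322
finger_force: 58.7
```

Emit:
carry_out --gripper 0.01 --steps '[{"tx": 0, "ty": 0, "tz": -0.0005, "yaw": 0}, {"tx": 0, "ty": 0, "tz": -0.0005, "yaw": 0}, {"tx": 0, "ty": 0, "tz": -0.0005, "yaw": 0}, {"tx": 0, "ty": 0, "tz": -0.0005, "yaw": 0}, {"tx": 0, "ty": 0, "tz": 0, "yaw": 0}, {"tx": 0, "ty": 0, "tz": 0, "yaw": 0}, {"tx": 0, "ty": 0, "tz": 0, "yaw": 0}, {"tx": 0, "ty": 0, "tz": 0, "yaw": 0}]'

```text
clock: 16.05
ee_pos: [0.5661, 0.0677, 0.1538]
eef_rot: [-3.142, -0.0, 3.046]
wrist_force: [1.3, -0.2, -0.7]
gripper_width: 0.323
finger_force: 58.7
```

Emit:
carry_out --gripper 0.01 --steps '[{"tx": 0, "ty": 0, "tz": -0.0005, "yaw": 0}, {"tx": 0, "ty": 0, "tz": -0.0005, "yaw": 0}, {"tx": 0, "ty": 0, "tz": -0.0005, "yaw": 0}, {"tx": 0, "ty": 0, "tz": -0.0005, "yaw": 0}, {"tx": 0, "ty": 0, "tz": 0, "yaw": 0}, {"tx": 0, "ty": 0, "tz": 0, "yaw": 0}, {"tx": 0, "ty": 0, "tz": 0, "yaw": 0}, {"tx": 0, "ty": 0, "tz": 0, "yaw": 0}]'

```text
clock: 17.05
ee_pos: [0.5661, 0.0677, 0.1518]
eef_rot: [-3.142, -0.0, 3.046]
wrist_force: [1.1, -0.0, -1.6]
gripper_width: 0.322
finger_force: 58.7
```

Emit:
carry_out --gripper 0.01 --steps '[{"tx": 0, "ty": 0, "tz": -0.0005, "yaw": 0}, {"tx": 0, "ty": 0, "tz": -0.0005, "yaw": 0}, {"tx": 0, "ty": 0, "tz": -0.0005, "yaw": 0}, {"tx": 0, "ty": 0, "tz": -0.0005, "yaw": 0}, {"tx": 0, "ty": 0, "tz": -0.0005, "yaw": 0}, {"tx": 0, "ty": 0, "tz": 0, "yaw": 0}, {"tx": 0, "ty": 0, "tz": 0, "yaw": 0}, {"tx": 0, "ty": 0, "tz": 0, "yaw": 0}]'

```text
clock: 18.05
ee_pos: [0.5661, 0.0677, 0.1493]
eef_rot: [3.142, 0.0, 3.046]
wrist_force: [-0.8, 0.0, -0.6]
gripper_width: 0.323
finger_force: 58.7
```

Emit:
carry_out --gripper 0.01 --steps '[{"tx": 0, "ty": 0, "tz": -0.0005, "yaw": 0}, {"tx": 0, "ty": 0, "tz": -0.0005, "yaw": 0}, {"tx": 0, "ty": 0, "tz": -0.0005, "yaw": 0}, {"tx": 0, "ty": 0, "tz": -0.0005, "yaw": 0}, {"tx": 0, "ty": 0, "tz": -0.0005, "yaw": 0}, {"tx": 0, "ty": 0, "tz": 0, "yaw": 0}, {"tx": 0, "ty": 0, "tz": 0, "yaw": 0}, {"tx": 0, "ty": 0, "tz": 0, "yaw": 0}]'

```text
clock: 19.05
ee_pos: [0.5661, 0.0677, 0.1468]
eef_rot: [3.142, 0.0, 3.046]
wrist_force: [-0.3, 0.9, -2.0]
gripper_width: 0.322
finger_force: 58.7
```

Emit:
carry_out --gripper 0.01 --steps '[{"tx": 0, "ty": 0, "tz": -0.0005, "yaw": 0}, {"tx": 0, "ty": 0, "tz": -0.0005, "yaw": 0}, {"tx": 0, "ty": 0, "tz": -0.0005, "yaw": 0}, {"tx": 0, "ty": 0, "tz": -0.0005, "yaw": 0}, {"tx": 0, "ty": 0, "tz": -0.0005, "yaw": 0}, {"tx": 0, "ty": 0, "tz": 0, "yaw": 0}, {"tx": 0, "ty": 0, "tz": 0, "yaw": 0}, {"tx": 0, "ty": 0, "tz": 0, "yaw": 0}]'

```text
clock: 20.05
ee_pos: [0.5661, 0.0677, 0.1443]
eef_rot: [-3.142, 0.0, 3.046]
wrist_force: [0.7, -0.5, -0.9]
gripper_width: 0.32
finger_force: 58.7
```

Emit:
carry_out --gripper 0.01 --steps '[{"tx": 0, "ty": 0, "tz": -0.0005, "yaw": 0}, {"tx": 0, "ty": 0, "tz": -0.0005, "yaw": 0}, {"tx": 0, "ty": 0, "tz": -0.0005, "yaw": 0}, {"tx": 0, "ty": 0, "tz": -0.0005, "yaw": 0}, {"tx": 0, "ty": 0, "tz": 0, "yaw": 0}, {"tx": 0, "ty": 0, "tz": 0, "yaw": 0}, {"tx": 0, "ty": 0, "tz": 0, "yaw": 0}, {"tx": 0, "ty": 0, "tz": 0, "yaw": 0}]'

```text
clock: 21.05
ee_pos: [0.5661, 0.0677, 0.1423]
eef_rot: [3.142, -0.0, 3.046]
wrist_force: [-0.3, -0.4, -1.9]
gripper_width: 0.321
finger_force: 58.7
```

Emit:
carry_out --gripper 0.01 --steps '[{"tx": 0, "ty": 0, "tz": -0.0005, "yaw": 0}, {"tx": 0, "ty": 0, "tz": -0.0005, "yaw": 0}, {"tx": 0, "ty": 0, "tz": -0.0005, "yaw": 0}, {"tx": 0, "ty": 0, "tz": -0.0005, "yaw": 0}, {"tx": 0, "ty": 0, "tz": 0, "yaw": 0}, {"tx": 0, "ty": 0, "tz": 0, "yaw": 0}, {"tx": 0, "ty": 0, "tz": 0, "yaw": 0}, {"tx": 0, "ty": 0, "tz": 0, "yaw": 0}]'

```text
clock: 22.05
ee_pos: [0.5661, 0.0677, 0.1403]
eef_rot: [-3.142, 0.0, 3.046]
wrist_force: [0.1, 0.5, -1.2]
gripper_width: 0.322
finger_force: 58.7
```

Emit:
carry_out --gripper 0.01 --steps '[{"tx": 0, "ty": 0, "tz": -0.0005, "yaw": 0}, {"tx": 0, "ty": 0, "tz": -0.0005, "yaw": 0}, {"tx": 0, "ty": 0, "tz": -0.0005, "yaw": 0}, {"tx": 0, "ty": 0, "tz": -0.0005, "yaw": 0}, {"tx": 0, "ty": 0, "tz": 0, "yaw": 0}, {"tx": 0, "ty": 0, "tz": 0, "yaw": 0}, {"tx": 0, "ty": 0, "tz": 0, "yaw": 0}, {"tx": 0, "ty": 0, "tz": 0, "yaw": 0}]'

```text
clock: 23.05
ee_pos: [0.5661, 0.0677, 0.1383]
eef_rot: [-3.142, 0.0, 3.046]
wrist_force: [0.9, 0.8, -1.4]
gripper_width: 0.317
finger_force: 58.7
```

Emit:
carry_out --gripper 0.01 --steps '[{"tx": 0, "ty": 0, "tz": -0.0005, "yaw": 0}, {"tx": 0, "ty": 0, "tz": -0.0005, "yaw": 0}, {"tx": 0, "ty": 0, "tz": -0.0005, "yaw": 0}, {"tx": 0, "ty": 0, "tz": -0.0005, "yaw": 0}, {"tx": 0, "ty": 0, "tz": 0, "yaw": 0}, {"tx": 0, "ty": 0, "tz": 0, "yaw": 0}, {"tx": 0, "ty": 0, "tz": 0, "yaw": 0}, {"tx": 0, "ty": 0, "tz": 0, "yaw": 0}]'

```text
clock: 24.05
ee_pos: [0.5662, 0.0677, 0.1364]
eef_rot: [3.142, 0.0, 3.046]
wrist_force: [-1.5, -0.6, 3.7]
gripper_width: 0.323
finger_force: 59.0
```

Contact shows as a 5 N rise, so the pad starts near TCP z 0.137. Next I'll press about 6 mm from first touch.

Emit:
carry_out --gripper 0.01 --steps '[{"tx": 0, "ty": 0, "tz": -0.0005, "yaw": 0}, {"tx": 0, "ty": 0, "tz": -0.0005, "yaw": 0}, {"tx": 0, "ty": 0, "tz": -0.0005, "yaw": 0}, {"tx": 0, "ty": 0, "tz": -0.0005, "yaw": 0}, {"tx": 0, "ty": 0, "tz": -0.0005, "yaw": 0}, {"tx": 0, "ty": 0, "tz": -0.0005, "yaw": 0}, {"tx": 0, "ty": 0, "tz": 0, "yaw": 0}, {"tx": 0, "ty": 0, "tz": 0, "yaw": 0}]'

```text
clock: 25.05
ee_pos: [0.5662, 0.0677, 0.1335]
eef_rot: [-3.142, 0.0, 3.046]
wrist_force: [-0.4, 0.6, 5.8]
gripper_width: 0.327
finger_force: 59.1
```

Emit:
carry_out --gripper 0.01 --steps '[{"tx": 0, "ty": 0, "tz": -0.0005, "yaw": 0}, {"tx": 0, "ty": 0, "tz": -0.0005, "yaw": 0}, {"tx": 0, "ty": 0, "tz": -0.0005, "yaw": 0}, {"tx": 0, "ty": 0, "tz": -0.0005, "yaw": 0}, {"tx": 0, "ty": 0, "tz": 0, "yaw": 0}, {"tx": 0, "ty": 0, "tz": 0, "yaw": 0}, {"tx": 0, "ty": 0, "tz": 0, "yaw": 0}, {"tx": 0, "ty": 0, "tz": 0, "yaw": 0}]'

```text
clock: 26.05
ee_pos: [0.5663, 0.0677, 0.1317]
eef_rot: [3.142, 0.0, 3.046]
wrist_force: [-2.3, 0.9, 7.1]
gripper_width: 0.32
finger_force: 59.2
```

Emit:
carry_out --gripper 0.01 --steps '[{"tx": 0, "ty": 0, "tz": 0, "yaw": -0.03}, {"tx": 0, "ty": 0, "tz": 0, "yaw": -0.04}, {"tx": 0, "ty": 0, "tz": 0, "yaw": -0.05}, {"tx": 0, "ty": 0, "tz": 0, "yaw": -0.05}, {"tx": 0, "ty": 0, "tz": 0, "yaw": -0.06}, {"tx": 0, "ty": 0, "tz": 0, "yaw": -0.06}, {"tx": 0, "ty": 0, "tz": 0, "yaw": -0.06}, {"tx": 0, "ty": 0, "tz": 0, "yaw": -0.05}]'

```text
clock: 27.05
ee_pos: [0.5672, 0.0675, 0.1322]
eef_rot: [3.141, 0.003, 2.644]
wrist_force: [0.6, -0.4, 6.1]
gripper_width: 0.322
finger_force: 59.3
```

Emit:
carry_out --gripper 0.01 --steps '[{"tx": -0.0005, "ty": 0, "tz": -0.0004, "yaw": -0.073}, {"tx": 0, "ty": 0, "tz": 0, "yaw": -0.073}, {"tx": 0, "ty": 0, "tz": 0, "yaw": -0.073}, {"tx": 0, "ty": 0, "tz": 0, "yaw": -0.073}, {"tx": 0, "ty": 0, "tz": 0, "yaw": -0.073}, {"tx": 0, "ty": 0, "tz": 0, "yaw": -0.073}, {"tx": 0, "ty": 0, "tz": 0, "yaw": -0.073}, {"tx": 0, "ty": 0, "tz": 0, "yaw": -0.073}]'

```text
clock: 28.05
ee_pos: [0.5668, 0.0675, 0.1318]
eef_rot: [3.139, 0.002, 2.059]
wrist_force: [0.7, 1.0, 6.1]
gripper_width: 0.318
finger_force: 59.3
```

Emit:
carry_out --gripper 0.01 --steps '[{"tx": 0, "ty": 0, "tz": 0, "yaw": -0.08}, {"tx": 0, "ty": 0, "tz": 0, "yaw": -0.08}, {"tx": 0, "ty": 0, "tz": 0, "yaw": -0.08}, {"tx": 0, "ty": 0, "tz": 0, "yaw": -0.08}, {"tx": 0, "ty": 0, "tz": 0, "yaw": -0.08}, {"tx": 0, "ty": 0, "tz": 0, "yaw": -0.08}, {"tx": 0, "ty": 0, "tz": 0, "yaw": -0.08}, {"tx": 0, "ty": 0, "tz": 0, "yaw": -0.027}]'

```text
clock: 29.05
ee_pos: [0.5668, 0.0675, 0.1318]
eef_rot: [3.139, 0.0, 1.473]
wrist_force: [-0.1, 0.4, 6.8]
gripper_width: 0.323
finger_force: 59.3
```

```bash
python3 - <<'E'
from h import *
for i in range(4):
    s=state();print({k:np.round(s[k],4) for k in('ee_pos','eef_rot','clock','wrist_force','ft_torque')});camera('top')
E
```

```text
{'ee_pos': array([0.5668, 0.0675, 0.1318]), 'eef_rot': array([3.1386e+00, 1.0000e-04, 1.4735e+00]), 'clock': np.float64(29.05), 'wrist_force': array([-0.1283,  0.3636,  6.8121]), 'ft_torque': array([-0.0078,  0.012 ,  0.0399])}
{'ee_pos': array([0.5668, 0.0675, 0.1318]), 'eef_rot': array([3.1386, 0.    , 1.4729]), 'clock': np.float64(29.1), 'wrist_force': array([-0.8363, -1.202 ,  6.6546]), 'ft_torque': array([ 0.0032, -0.0097,  0.0054])}
{'ee_pos': array([0.5667, 0.0675, 0.1318]), 'eef_rot': array([3.1386, 0.    , 1.4743]), 'clock': np.float64(29.15), 'wrist_force': array([-0.1913, -0.6964,  5.8458]), 'ft_torque': array([-0.0266,  0.0313, -0.031 ])}
{'ee_pos': array([0.5668, 0.0675, 0.1318]), 'eef_rot': array([3.1386e+00, 1.0000e-04, 1.4747e+00]), 'clock': np.float64(29.2), 'wrist_force': array([ 0.4874, -0.3334,  7.0219]), 'ft_torque': array([-0.0172, -0.0174,  0.0031])}
```

Emit:
carry_out --gripper 0.01 --steps '[{"tx": 0, "ty": 0, "tz": 0.0005, "yaw": 0}, {"tx": 0, "ty": 0, "tz": 0.0005, "yaw": 0}, {"tx": 0, "ty": 0, "tz": 0.0005, "yaw": 0}, {"tx": 0, "ty": 0, "tz": 0.0005, "yaw": 0}, {"tx": 0, "ty": 0, "tz": 0.0005, "yaw": 0}, {"tx": 0, "ty": 0, "tz": 0.0005, "yaw": 0}, {"tx": 0, "ty": 0, "tz": 0, "yaw": 0}, {"tx": 0, "ty": 0, "tz": 0, "yaw": 0}]'

```text
clock: 30.25
ee_pos: [0.5667, 0.0676, 0.1346]
eef_rot: [3.139, -0.0, 1.475]
wrist_force: [2.6, -0.3, 4.8]
gripper_width: 0.324
finger_force: 59.3
```

Emit:
carry_out --gripper 0.01 --steps '[{"tx": 0, "ty": 0, "tz": 0.0003, "yaw": 0}, {"tx": 0, "ty": 0, "tz": 0.0003, "yaw": 0}, {"tx": 0, "ty": 0, "tz": 0.0002, "yaw": 0}, {"tx": 0, "ty": 0, "tz": 0, "yaw": 0}, {"tx": 0, "ty": 0, "tz": 0, "yaw": 0}, {"tx": 0, "ty": 0, "tz": 0, "yaw": 0}, {"tx": 0, "ty": 0, "tz": 0, "yaw": 0}, {"tx": 0, "ty": 0, "tz": 0, "yaw": 0}]'

```text
clock: 31.25
ee_pos: [0.5657, 0.0677, 0.1347]
eef_rot: [3.141, 0.0, 1.475]
wrist_force: [3.1, 0.3, 5.0]
gripper_width: 0.321
finger_force: 59.3
```

```bash
python3 - <<'E'
from h import *
F=[]
for i in range(8):
    s=state();F.append(s['wrist_force']);c=camera('top')
    if i%3==0:print({k:np.round(s[k],4) for k in('q','ee_pos','eef_rot','clock','ft_torque')})
print(np.mean(F,0))
E
```

```text
{'q': array([-9.3000e-02,  2.6420e-01,  1.7200e+00, -1.0000e-04,  1.1573e+00,
        3.0000e-03]), 'ee_pos': array([0.5657, 0.0677, 0.1347]), 'eef_rot': array([3.1414e+00, 1.0000e-04, 1.4748e+00]), 'clock': np.float64(31.25), 'ft_torque': array([-0.1042, -0.7201,  0.0225])}
{'q': array([-9.3000e-02,  2.6420e-01,  1.7200e+00, -1.0000e-04,  1.1573e+00,
        3.0000e-03]), 'ee_pos': array([0.5657, 0.0676, 0.1347]), 'eef_rot': array([3.1415e+00, 1.0000e-04, 1.4748e+00]), 'clock': np.float64(31.4), 'ft_torque': array([-0.1227, -0.7813,  0.0628])}
{'q': array([-0.093 ,  0.2642,  1.72  , -0.    ,  1.1573,  0.0031]), 'ee_pos': array([0.5657, 0.0677, 0.1347]), 'eef_rot': array([3.1415, 0.    , 1.4748]), 'clock': np.float64(31.55), 'ft_torque': array([-0.1516, -0.7728, -0.0021])}
[ 3.56833471 -0.24830991  4.9389053 ]
```

Emit:
carry_out --gripper 0.01 --steps '[{"tx": 0, "ty": 0, "tz": 0.0004, "yaw": 0}, {"tx": 0, "ty": 0, "tz": 0, "yaw": 0}, {"tx": 0, "ty": 0, "tz": 0, "yaw": 0}, {"tx": 0, "ty": 0, "tz": 0, "yaw": 0}, {"tx": 0, "ty": 0, "tz": 0, "yaw": 0}, {"tx": 0, "ty": 0, "tz": 0, "yaw": 0}, {"tx": 0, "ty": 0, "tz": 0, "yaw": 0}, {"tx": 0, "ty": 0, "tz": 0, "yaw": 0}]'

```text
clock: 32.65
ee_pos: [0.5655, 0.0677, 0.1351]
eef_rot: [-3.141, -0.0, 1.475]
wrist_force: [1.9, -1.4, 4.0]
gripper_width: 0.324
finger_force: 59.3
```

Emit:
carry_out --gripper 0.01 --steps '[{"tx": 0.0004, "ty": 0, "tz": 0, "yaw": 0}, {"tx": 0.0004, "ty": 0, "tz": 0, "yaw": 0}, {"tx": 0.0002, "ty": 0, "tz": 0.0002, "yaw": 0}, {"tx": 0, "ty": 0, "tz": 0, "yaw": 0}, {"tx": 0, "ty": 0, "tz": 0, "yaw": 0}, {"tx": 0, "ty": 0, "tz": 0, "yaw": 0}, {"tx": 0, "ty": 0, "tz": 0, "yaw": 0}, {"tx": 0, "ty": 0, "tz": 0, "yaw": 0}]'

```text
clock: 33.65
ee_pos: [0.5663, 0.0678, 0.1351]
eef_rot: [-3.141, -0.0, 1.475]
wrist_force: [-2.7, 0.1, 4.3]
gripper_width: 0.322
finger_force: 59.3
```

```bash
python3 - <<'E'
from h import *
F=[];T=[]
for i in range(6):
    s=state();F.append(s['wrist_force']);T.append(s['ft_torque']);c=camera('top')
print(s['ee_pos'],s['clock'],np.mean(F,0),np.mean(T,0))
E
```

```text
[0.56650814 0.06779844 0.13524311] 33.9 [-2.9924038  -0.23965197  4.95060163] [-0.08195839  0.65421858  0.0135074 ]
```

Emit:
carry_out --gripper 0.01 --steps '[{"tx": -0.0002, "ty": 0, "tz": 0.0003, "yaw": 0}, {"tx": 0, "ty": 0, "tz": 0.0003, "yaw": 0}, {"tx": 0, "ty": 0, "tz": 0.0003, "yaw": 0}, {"tx": 0, "ty": 0, "tz": 0, "yaw": 0}, {"tx": 0, "ty": 0, "tz": 0, "yaw": 0}, {"tx": 0, "ty": 0, "tz": 0, "yaw": 0}, {"tx": 0, "ty": 0, "tz": 0, "yaw": 0}, {"tx": 0, "ty": 0, "tz": 0, "yaw": 0}]'

```text
clock: 34.95
ee_pos: [0.5665, 0.0677, 0.1362]
eef_rot: [3.141, -0.0, 1.475]
wrist_force: [-2.5, 0.9, 4.1]
gripper_width: 0.322
finger_force: 59.3
```

```bash
python3 - <<'E'
from h import *
F=[];T=[]
for i in range(5):
    s=state();F.append(s['wrist_force']);T.append(s['ft_torque']);c=camera('top')
print(s['ee_pos'],s['eef_rot'],s['clock'],np.mean(F,0),np.mean(T,0))
E
```

```text
[0.56645834 0.06773325 0.13621636] [ 3.14143890e+00 -1.14869361e-04  1.47477642e+00] 35.15 [-2.25516569  0.61726331  4.03111961] [2.08978680e-01 4.47635599e-01 2.42399723e-04]
```

Emit:
carry_out --gripper 0.01 --steps '[{"tx": -0.0002, "ty": 0, "tz": 0.0003, "yaw": 0}, {"tx": 0, "ty": 0, "tz": 0.0002, "yaw": 0}, {"tx": 0, "ty": 0, "tz": 0, "yaw": 0}, {"tx": 0, "ty": 0, "tz": 0, "yaw": 0}, {"tx": 0, "ty": 0, "tz": 0, "yaw": 0}, {"tx": 0, "ty": 0, "tz": 0, "yaw": 0}, {"tx": 0, "ty": 0, "tz": 0, "yaw": 0}, {"tx": 0, "ty": 0, "tz": 0, "yaw": 0}]'

```text
clock: 36.2
ee_pos: [0.5663, 0.0677, 0.1367]
eef_rot: [3.141, -0.0, 1.475]
wrist_force: [1.8, 2.5, 0.0]
gripper_width: 0.327
finger_force: 58.8
```

```bash
python3 - <<'E'
from h import *
F=[];T=[]
for i in range(5):
    s=state();F.append(s['wrist_force']);T.append(s['ft_torque']);c=camera('top')
print(s['ee_pos'],s['eef_rot'],s['clock'],np.mean(F,0),np.mean(T,0))
E
```

```text
[0.5663535  0.0677288  0.13666335] [ 3.14119756e+00 -1.63925399e-04  1.47476786e+00] 36.4 [1.82116554 1.62276384 0.04035447] [ 0.38083888 -0.38168911  0.00359078]
```

The force has fallen away at TCP z 0.1367, which is 3.4 mm above the lug level, so the T-bar is home in the groove. Release and retreat.

Emit:
carry_out --gripper 0.055 --steps '[{"tx": 0, "ty": 0, "tz": 0, "yaw": 0}, {"tx": 0, "ty": 0, "tz": 0, "yaw": 0}, {"tx": 0, "ty": 0, "tz": 0, "yaw": 0}, {"tx": 0, "ty": 0, "tz": 0, "yaw": 0}, {"tx": 0, "ty": 0, "tz": 0, "yaw": 0}, {"tx": 0, "ty": 0, "tz": 0, "yaw": 0}, {"tx": 0, "ty": 0, "tz": 0, "yaw": 0}, {"tx": 0, "ty": 0, "tz": 0, "yaw": 0}]'

```text
clock: 37.45
ee_pos: [0.5662, 0.0677, 0.1367]
eef_rot: [-3.142, -0.0, 1.475]
wrist_force: [-0.2, 0.3, -0.5]
gripper_width: 0.643
finger_force: 0.0
```

Emit:
carry_out --gripper 0.055 --steps '[{"tx": 0, "ty": 0, "tz": 0.01, "yaw": 0}, {"tx": 0, "ty": 0, "tz": 0.01, "yaw": 0}, {"tx": 0, "ty": 0, "tz": 0.015, "yaw": 0}, {"tx": 0, "ty": 0, "tz": 0.015, "yaw": 0}, {"tx": 0, "ty": 0, "tz": 0.02, "yaw": 0}, {"tx": 0, "ty": 0, "tz": 0.02, "yaw": 0}, {"tx": 0, "ty": 0, "tz": 0.02, "yaw": 0}, {"tx": 0, "ty": 0, "tz": 0, "yaw": 0}]'

```text
clock: 38.45
ee_pos: [0.5675, 0.0676, 0.2495]
eef_rot: [3.137, -0.0, 1.475]
wrist_force: [-0.0, 0.1, -1.5]
gripper_width: 0.642
finger_force: 0.0
```

```bash
python3 - <<'E'
from h import *
s=state();print(s['ee_pos'],s['clock'],s['wrist_force'])
c=camera('wrist');a=camera('scene')
A=cv2.resize(c['frame'][100:300,220:420],(400,400),interpolation=cv2.INTER_CUBIC)
B=cv2.resize(a['frame'][140:260,290:410],(400,400),interpolation=cv2.INTER_CUBIC)
cv2.imwrite('pics/fin.png',np.hstack([A,B]))
E
```

```text
[0.56747912 0.06759447 0.24948549] 38.45 [-0.03129574  0.10373009 -1.48911626]
```

View pics/fin.png

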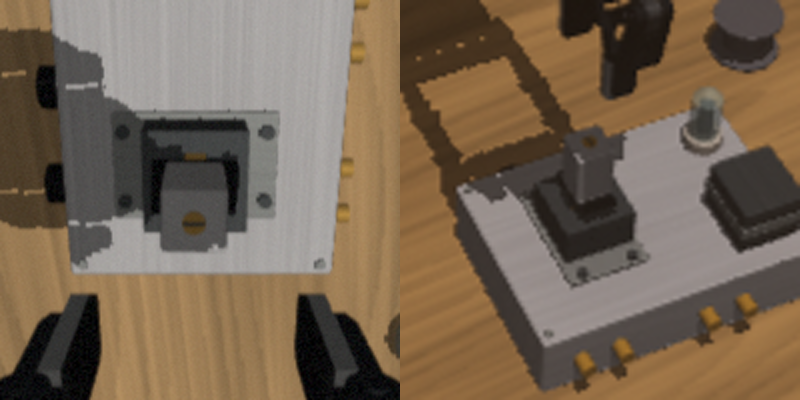

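The can stands upright in the socket, crosswise to the slot, with its top screw at (193,222) in the left crop. The fingers are clear of it. Handing in.

```bash
python3 -c "
from plant import hand_in;print(hand_in())"
```

```text
the job is handed in; nothing more can be done
None
```

The square coil can is locked crosswise in the chassis socket, upright and released, and the job was handed in at about 38.5 s; the hand-in returned no verdict.

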